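Count to the third bay and push the carton home

TASK

The carton standing loose on the table in front of the divider rack belongs in the rack's third bay from the left as the robot sees it, counting every bay whether filled or empty. Count the bays off with a fingertip along the rail over their mouths, touching it over the first, then the second, then the third bay and no further; then gently push the carton along the table with the fingers into that third bay until it is fully home against the back of the rack. Do not grip or lift the carton, and leave everything else where it is.

Things in the scene. Friction and masses are not known exactly. Their poses are not given: they have to be found in the camera images.
- rack: White metal rack, fixed, 400 wide (y) x 100 deep (x), turned up to 0.2 rad. Seven dividers 4 thick, 45 high make six bays, 66 pitch, 62 clear, open at front (-x) and bottom: the table is their floor, no sill. Origin: middle of underside; x to the rear, y to the robot's left. Bay centres y = +165 (first), +99, +33 (third), -33, -99, -165. Dividers' front edges at x = -50; back stop face at x = +46.
- rail1: The length of the rail over the first (leftmost) bay's mouth: fixed rigid aluminium cap with a blank white ticket, 20 deep (x) x 64.5 long (y) x 10 high, axes as the rack's. Origin: middle of its underside, 45 above the table; its top face is 55 above the table. In the rack's frame it lies at x = -44 to -24.
- rail2: The same length of rail over the second bay (66 to the right of rail1), adjoining rail1 with a 1.5 seam. Origin: the middle of its underside.
- rail3: The same length of rail over the third bay, the last one to be touched. Origin: the middle of its underside.
- rail4: The same length of rail over the fourth bay; it must not be touched. Origin: the middle of its underside.
- carton: The carton to put away: plain brown cardboard, 95 long (x) x 54 wide (y) x 38 high, 0.11 to 0.22 kg, rigid, loose on the table in front of the rack, turned up to 0.35 rad from the rack's axes. Origin: middle of underside. Its long axis goes front to back in the bay, +x end first, 4 free each side. Home, its centre is at x = -1.5 in the rack's frame, its near end 1 inside the dividers' front edges.
- stock_a: Bystander already in the first, fourth or sixth bay: brown carton 88 x 54 x 38, loose. Origin: the middle of its underside.
- stock_b: Bystander already in the first, fourth or sixth bay: white carton 78 x 50 x 30, loose. Origin: the middle of its underside.
- tin: Bystander already in the first, fourth or sixth bay: lidded steel tin 72 x 54 x 34, loose. Origin: the middle of its underside. Nothing stands in the second, third and fifth bays.
- cup: Bystander: lidded paper coffee cup, 83 across the lid, 113 high, upright on the table to the left of the rack's mouth. Origin: the middle of its underside.
- needle_holder: Bystander: steel needle holder, 155 long (x) x 80 over the finger rings, 8 high, lying on the table in front of the rack's right end. Origin: on the table under its middle.
- forceps: Bystander: steel forceps, 138 long, 8 high, lying on the cork board (240 x 200 x 20, fixed to the table) at the far right. Origin: the middle of its underside.
- bowl: Bystander: blue plastic bowl, 130 across, 50 high, standing on the table at the far left. Origin: the middle of its underside.
Not all that is in view belongs to the job. What is shaped like the carton but orange or red is not meant.

How it is judged:
By the outcome, as a careful person would: the job done as asked, in the order asked, and still so for the second after the job is handed in, with the robot touching nothing.
It also fails if it takes over 67 s, if anything falls off the work surface, if the arm or the gripper's body presses on something with over 40 N, if the wrist force passes 120 N, or if a joint passes its speed limit or range.

ROBOT

A 6-joint arm with a two-finger parallel gripper is mounted at the origin on the work surface. World frame = base frame: x ahead of the robot, y to its left, z up, the work surface at z = 0. Lengths are in mm, angles in rad, forces in N, time in s.
With the tool pointing down it reaches from about 300 to 775 mm from the base axis. Payload 14.6 kg.
Tool frame: the origin (TCP) lies midway between the tips of the shut fingers; the grasp point (between the pads) lies 19 mm behind it (manip.hold_point_z is the distance from the TCP to the grasp point, in mm); z points along the fingers, y is the direction in which the jaws open and shut (so a half turn about z gives the same grasp; the last joint's range is limited). The gripper opens to 94 mm and grips with 3 to 60 N. Pads are 16 mm wide; open, the fingers measure 119 mm over their backs; the gripper's body (75 mm by 177 mm) begins 78 mm behind the grasp point.
Start: joints at [1.037, 0.3, 1.521, -0, 1.321, -0.067], TCP at [247.513, 491.148, 205.446] pointing down, gripper open.
Joint ranges: [-3.03, 3.03], [-0.79, 2.21], [0.23, 2.52], [-1.04, 4.18], [0, 3.07], [-2.55, 2.55]. Speed limits (rad/s): [2.22, 2.22, 2.57, 3.14, 3.14, 3.14].

INTERFACE

Orientations are given as [roll, pitch, yaw] about the fixed x, y, z axes, in that order (R = Rz(yaw) Ry(pitch) Rx(roll)).
In Python, from cell import manip gives the robot as it stands.
- The arm moves only by the shell command python3 -m crank 'ROWS' [OPENING] [FORCE]. ROWS is JSON, a list of rows, each an object with "offset": the shift along the world's x, y, z in m, a list of three; "spin": the turn about the world's z in degrees. In form: [{"offset": [dx, dy, dz], "spin": spin}, ...]. A call has exactly 8 rows; each row is the pose to reach, as a shift and turn from the pose measured when the call began; what a row does not reach only later rows make up. A row lasts 1/12 s, in which the tool goes at most 41.7 mm and 7.16 degrees, less where a joint would pass 70% of its speed; a pose out of reach is approached as far as the arm can. A call with a gripper value outside its range is refused whole. OPENING is the opening, from 0 (shut) to 1 (fully open), set as the call begins (- or left out, the last holds). The fingers move at their own pace and stop on an object; FORCE is the grip in N (left out, the last holds). Time passes only in rows, so rows that repeat a pose let the fingers close, or fill a call up. It gives the time, the measured TCP pose, the force and the opening at its end, in the units of the state.
- manip.read_state(): the state, without advancing time (a new reading comes with each control period).
- manip.camera(name): name is "scene" or "top"; returns a dict with "pixels" (420x560x3 uint8, red, green, blue), "fx", "fy", "cx", "cy" (pixels), "extrinsics" (4x4, takes a point from world to camera coordinates). Camera axes: x right, y down, z forward; pixel columns grow to the right and rows downward; lengths in mm; the calibration is good to about 2 mm. A picture is of the moment at which its call begins. There is no depth.
- manip.sign_off(): hands the job in, once; it reports no verdict.
Trained networks look in a picture, given as the dict that the camera call returned (one of the last four; its "shot" number tells which), for a name from the list of things; names that differ only in an ending like _2 or _b are one class to them, and where a whole thing is asked for, a point or a joint stands for the part that bears it (a point fixed in the world has none). Each returns a list of dicts, best first, with "conf" (0 to 1); they miss things now and then, are a little off and sometimes report something else, mostly with a low value. They report only what shows in the picture. A call takes as long as a camera call. They do not tell look-alikes from the thing itself.
- manip.search_frame(picture, name): "location" ([x, y, z] in mm, in world coordinates, good to about 4 mm: the middle of the surface that is visible of it).
- manip.masks_of(picture, name): "mask" (420x560 bool, what is visible of it).
The state is a dict: "clock": time; "joints": joint angles; "qd": joint speeds; "effort": joint torques, N m; "eef_pos": TCP position; "eef_rot": TCP orientation; "wrist_force": force on the tool from outside, world axes, zero at the start; "moment": the same for the moment, N m; "finger_gap": finger opening in mm.
Only numpy, scipy, OpenCV 4.12 (cv2) and the standard library are available. Lean on these libraries where they do the work, as an engineer would, in place of code of your own. Each camera call takes 0.05 s, during which the arm holds its last target. There are 200 camera calls.

## Working session

There is one attempt and no reset: what is moved stays moved. The work goes in short steps, Python scripts to look and compute and a shell command to move; the robot and the scene stay as the last step left them, time stands still between calls to the robot, and variables do not carry over. Pictures are saved under pics/ and viewed, about 8 in all and at most 12, crops included, and the job is handed in when it is done.

```bash
mkdir -p pics; cat > h.py <<'E'
import numpy as np, cv2
from cell import manip
def ray(c,u,v,z):
    E=np.array(c["extrinsics"]);R,t=E[:3,:3],E[:3,3]
    d=R.T@np.array([(u-c["cx"])/c["fx"],(v-c["cy"])/c["fy"],1]);o=-R.T@t
    return o+d*(z-o[2])/d[2]
def proj(c,p):
    E=np.array(c["extrinsics"]);q=E[:3,:3]@np.array(p,float)+E[:3,3]
    return np.array([c["fx"]*q[0]/q[2]+c["cx"],c["fy"]*q[1]/q[2]+c["cy"]])
def save(c,n): cv2.imwrite("pics/"+n,np.array(c["pixels"])[:,:,::-1])
E
python3 - <<'E'
from h import *
for n in("top","scene"):
    c=manip.camera(n);save(c,n+"1.png")
    E=np.array(c["extrinsics"]);print(n,c["fx"],(-E[:3,:3].T@E[:3,3]).round())
    for k in("rack","rail1","rail3","carton","cup","needle_holder","tin","stock_b"):
        print(k,[(np.round(r["location"]),round(r["conf"],2),proj(c,r["location"]).round()) for r in manip.search_frame(c,k)])
E
```

```text
top 546.6692763210269 [ 359.  -76. 1889.]
rack [(array([626.,  22.,  56.]), 0.67, array([252., 167.]))]
rail1 [(array([596.,  -6.,  54.]), 0.64, array([260., 176.])), (array([603.,  57.,  57.]), 0.42, array([242., 174.]))]
rail3 [(array([596.,  -6.,  54.]), 0.64, array([260., 176.])), (array([603.,  57.,  57.]), 0.42, array([242., 174.]))]
carton [(array([525., 162.,  37.]), 0.96, array([211., 197.])), (array([365., 151.,  37.]), 0.92, array([213., 244.])), (array([457., 304.,  35.]), 0.91, array([169., 217.])), (array([304., 288.,  41.]), 0.86, array([173., 262.])), (array([382., -18.,  38.]), 0.84, array([263., 240.])), (array([316., 484.,  19.]), 0.47, array([117., 258.]))]
cup [(array([596., 358., 114.]), 0.89, array([148., 173.]))]
needle_holder [(array([521., 166.,  38.]), 0.66, array([210., 198.])), (array([ 429., -188.,    8.]), 0.52, array([313., 226.]))]
tin [(array([ 619., -142.,   32.]), 0.69, array([300., 170.])), (array([628.,  24.,  56.]), 0.66, array([252., 166.]))]
stock_b [(array([672., 181.,  36.]), 0.91, array([206., 155.])), (array([646., -20.,  30.]), 0.49, arra
[... 433 characters left out ...]
8.,  56.]), 0.54, array([329., 206.])), (array([602., -10.,  55.]), 0.54, array([315., 219.]))]
carton [(array([376., 146.,  40.]), 0.86, array([282., 165.])), (array([398., -32.,  40.]), 0.84, array([254., 198.])), (array([463., 295.,  36.]), 0.81, array([327., 152.])), (array([313., 273.,  38.]), 0.79, array([287., 139.])), (array([531., 152.,  39.]), 0.7, array([322., 182.]))]
cup [(array([604., 334.,  88.]), 0.87, array([371., 149.]))]
needle_holder [(array([ 434., -191.,    8.]), 0.5, array([231., 242.]))]
tin [(array([ 609., -142.,   35.]), 0.8, array([291., 254.]))]
stock_b [(array([628.,  -7.,  29.]), 0.58, array([322., 228.])), (array([658., 189.,  35.]), 0.52, array([363., 193.]))]
```

```bash
python3 - <<'E'
import cv2
a=cv2.imread("pics/top1.png")[120:300,90:340]
cv2.imwrite("pics/topc.png",cv2.resize(a,(800,576),interpolation=cv2.INTER_CUBIC))
b=cv2.imread("pics/scene1.png")[100:310,180:460]
cv2.imwrite("pics/scenec.png",cv2.resize(b,(800,600),interpolation=cv2.INTER_CUBIC))
E
```

```text
(no output)
```

View pics/topc.png

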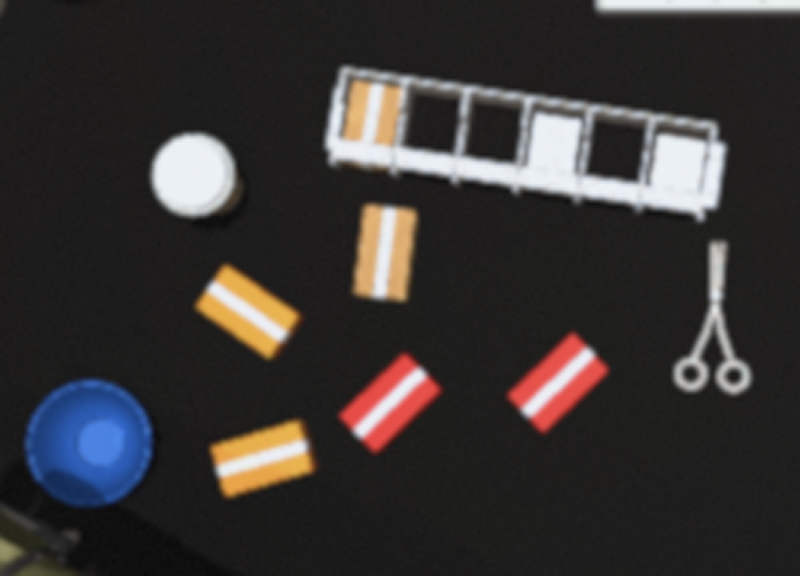

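View pics/scenec.png

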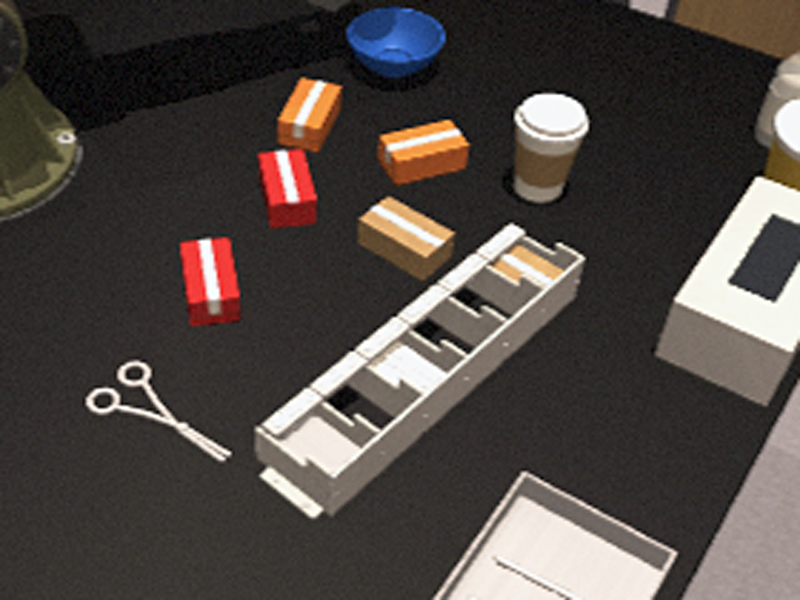

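The top view (crop at 3.2x, offset 90,120) shows the rack with bay 1 holding a brown carton, bays 2, 3 and 5 empty, bay 4 white, and bay 6 the tin.

Things that could be taken for the carton (top pixels):
- brown, loose (211,197)
- orange (169,217) and (173,262)
- red (213,244) and (263,240)
- brown stock in bay 1 (206,155)

I choose the loose brown one at (211,197). The crop already confirms its colour against the orange ones. Next I fit the poses.

```bash
cat >> h.py <<'E'
from scipy.optimize import minimize
S=6
def T(p,pts):
    x,y,a=p;c,s=np.cos(a),np.sin(a);pts=np.array(pts,float)
    return np.c_[x+c*pts[:,0]-s*pts[:,1],y+s*pts[:,0]+c*pts[:,1],pts[:,2]]
def poly(c,p,pts,o): return ((np.array([proj(c,q) for q in T(p,pts)])-o+.5)*S*16).astype(np.int32)
def box(l,w,h): return [(i*l/2,j*w/2,k) for i in(-1,1) for j in(-1,1) for k in(0,h)]
def rect(x0,x1,y0,y1,z): return [(x0,y0,z),(x1,y0,z),(x1,y1,z),(x0,y1,z)]
def soft(c,box_):
    u0,v0,u1,v1=box_;im=np.array(c["pixels"])[v0:v1,u0:u1].max(2).astype(np.float32)
    return im/255.
def render(c,p,polys,bx):
    u0,v0,u1,v1=bx;m=np.zeros(((v1-v0)*S,(u1-u0)*S),np.uint8)
    for q,hull in polys:
        P=poly(c,p,q,np.array([u0,v0]))
        cv2.fillPoly(m,[cv2.convexHull(P) if hull else P],255,shift=4)
    m=cv2.GaussianBlur(m,(0,0),.7*S)
    return cv2.resize(m,(u1-u0,v1-v0),interpolation=cv2.INTER_AREA)/255.
def fit(cs,p0,polys,margin=12,clip=.45,sc=(6,6,.08)):
    bs=[]
    for c in cs:
        P=np.array([proj(c,q) for pl,_ in polys for q in T(p0,pl)])
        bs.append(tuple(np.r_[P.min(0)-margin,P.max(0)+margin].astype(int)))
    ims=[np.minimum(soft(c,b),clip)/clip for c,b in zip(cs,bs)]
    f=lambda p:-sum(np.corrcoef(render(c,p,polys,b).ravel(),i.ravel())[0,1] for c,b,i in zip(cs,bs,ims))/len(cs)
    best=None
    for k in(1,-1):
        x0=np.array(p0) if best is None else best.x
        sim=np.array([x0]+[x0+k*np.eye(3)[i]*sc[i] for i in range(3)])
        r=minimize(f,x0,method="Nelder-Mead",options=dict(initial_simplex=sim,xatol=.02,fatol=1e-6,maxiter=300))
        best=r if best is None or r.fun<best.fun else best
    return best.x,-best.fun
CART=[(box(95,54,38),1)]
RAIL=[(rect(-44,-24,-197,197,55),0)]+[(rect(-50,50,y-2,y+2,45),0) for y in np.arange(-198,199,66)]
def fitrack(cs,p0): return fit(cs,p0,RAIL,6,.9)
E
python3 - <<'E'
from h import *
t=manip.camera("top");s=manip.camera("scene")
for cs in([t],[s],[t,s]):
    r,f=fitrack(cs,[635,25,-.0+.17]);print("rack",r.round(3),round(f,3),end=" ")
    k,g=fit(cs,[525,160,.0],CART,5);print("carton",k.round(3),round(g,3))
    d=k[:2]-r[:2];a=r[2];print(" rel",(np.array([[np.cos(a),np.sin(a)],[-np.sin(a),np.cos(a)]])@d).round(1),(k[2]-a).round(3))
vis=[]
for c,b in((t,(180,140,330,215)),(s,(260,130,420,300))):
    im=np.array(c["pixels"])[:,:,::-1][b[1]:b[3],b[0]:b[2]];z=5 if c is t else 3
    im=cv2.resize(im,None,fx=z,fy=z,interpolation=cv2.INTER_CUBIC)
    for p,ps in((r,RAIL),(k,CART)):
        for q,h in ps:
            P=np.array([(proj(c,w)-b[:2]+.5)*z for w in T(p,q)]).astype(np.int32)
            cv2.polylines(im,[cv2.convexHull(P) if h else P],True,(0,255,0))
    vis.append(im)
cv2.imwrite("pics/fit_t.png",vis[0])
E
```

```text
rack [ 6.36836e+02  2.04760e+01 -1.44000e-01] 0.594 carton [ 5.22753e+02  1.67958e+02 -1.02000e-01] 0.971
 rel [-134.1  129.5] 0.042
rack [6.36033e+02 1.92230e+01 2.38000e-01] 0.208 carton [ 5.19562e+02  1.67946e+02 -1.14000e-01] 0.826
 rel [-78.1 172. ] -0.353
rack [ 6.3661e+02  2.0654e+01 -1.4700e-01] 0.533 carton [ 5.20705e+02  1.68065e+02 -1.05000e-01] 0.893
 rel [-136.3  128.8] 0.042
```

View pics/fit_t.png

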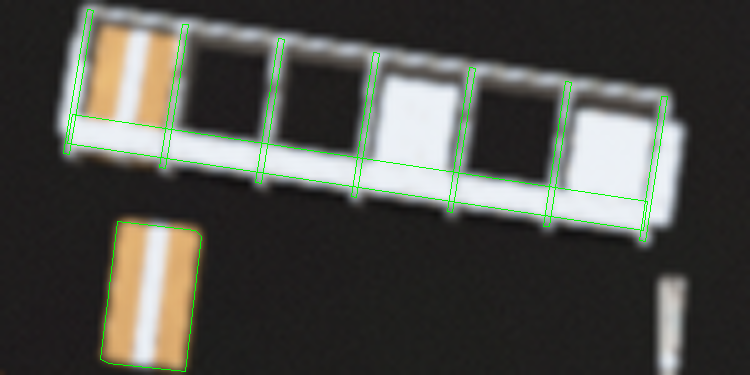

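The fit overlays rack and carton within about 2 mm. Next I compute the waypoints in world axes.

```bash
cat >> h.py <<'E'
RK=np.array([636.7,20.5,-.146])
def W(x,y): return T(RK,[(x,y,0)])[0][:2].round(1)
E
python3 - <<'E'
from h import *
s=manip.read_state();print(s["eef_pos"],s["eef_rot"],s["finger_gap"],s["wrist_force"])
for i,y in enumerate((165,99,33)): print("rail",i+1,W(-34,y))
E
python3 -m crank '[{"offset":[0,0,0],"spin":0},{"offset":[0,0,0],"spin":7},{"offset":[0,0,0],"spin":14},{"offset":[0,0,0],"spin":14},{"offset":[0,0,0],"spin":14},{"offset":[0,0,0],"spin":14},{"offset":[0,0,0],"spin":14},{"offset":[0,0,0],"spin":14}]' 0 10; python3 -c "
from cell import manip;print(manip.read_state()['joints'])"
```

```text
[247.48646904 491.1478319  205.43571665] [-3.14153824e+00 -3.26367881e-05  2.67481584e+00] 93.97863036972015 [-0.18962723  0.22049203  1.05602857]
rail 1 [627.1 188.7]
rail 2 [617.5 123.4]
rail 3 [607.9  58.1]
clock: 1.67
eef_pos: [247.5, 491.1, 205.5]
eef_rot: [-3.142, 0.0, 2.917]
wrist_force: [0.5, 0.5, -0.2]
finger_gap: 44.2
[ 1.03741614e+00  2.99890486e-01  1.52099219e+00 -2.72858612e-05
  1.32072944e+00 -3.09042675e-01]
```

```bash
python3 -m crank '[{"offset":[0.03,-0.024,0],"spin":4.5},{"offset":[0.06,-0.048,0],"spin":4.5},{"offset":[0.09,-0.072,0],"spin":4.5},{"offset":[0.12,-0.096,0],"spin":4.5},{"offset":[0.15,-0.12,0],"spin":4.5},{"offset":[0.18,-0.144,0],"spin":4.5},{"offset":[0.21,-0.168,0],"spin":4.5},{"offset":[0.24,-0.192,0],"spin":4.5}]'
python3 -m crank '[{"offset":[0.03,-0.024,0],"spin":0},{"offset":[0.06,-0.048,0],"spin":0},{"offset":[0.09,-0.072,0],"spin":0},{"offset":[0.12,-0.096,0],"spin":0},{"offset":[0.1396,-0.1104,-0.02],"spin":0},{"offset":[0.1396,-0.1104,-0.05],"spin":0},{"offset":[0.1396,-0.1104,-0.08],"spin":0},{"offset":[0.1396,-0.1104,-0.11],"spin":0}]'
```

```text
clock: 2.33
eef_pos: [488.8, 297.7, 205.6]
eef_rot: [3.141, 0.0, 2.994]
wrist_force: [0.7, 0.5, 1.6]
finger_gap: 0.6
clock: 3.0
eef_pos: [628.6, 186.7, 94.1]
eef_rot: [3.141, 0.0, 2.992]
wrist_force: [0.7, 1.3, -0.6]
finger_gap: 0.5
```

```bash
python3 -m crank '[{"offset":[-0.0015,0.002,-0.015],"spin":0},{"offset":[-0.0015,0.002,-0.027],"spin":0},{"offset":[-0.0015,0.002,-0.033],"spin":0},{"offset":[-0.0015,0.002,-0.035],"spin":0},{"offset":[-0.0015,0.002,-0.037],"spin":0},{"offset":[-0.0015,0.002,-0.0385],"spin":0},{"offset":[-0.0015,0.002,-0.0395],"spin":0},{"offset":[-0.0015,0.002,-0.0395],"spin":0}]'
python3 - <<'E'
from h import *
c=manip.camera("scene");save(c,"s2.png");im=cv2.imread("pics/s2.png")[100:270,230:450];cv2.imwrite("pics/s2c.png",cv2.resize(im,None,fx=3.5,fy=3.5,interpolation=cv2.INTER_CUBIC))
E
```

```text
clock: 3.67
eef_pos: [627.5, 188.8, 55.4]
eef_rot: [3.141, 0.001, 2.992]
wrist_force: [-0.4, -0.0, 0.9]
finger_gap: 0.2
```

View pics/s2c.png

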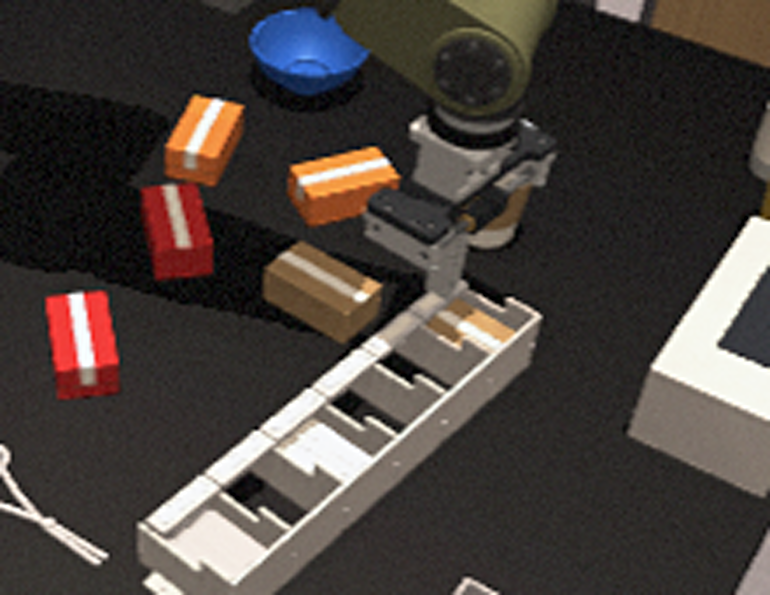

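The finger is over rail 1 (crop 440,290), in line with the rail and not yet pressing on it. I'll go down a little more.

```bash
python3 -m crank '[{"offset":[0,0,-0.0005],"spin":0},{"offset":[0,0,-0.001],"spin":0},{"offset":[0,0,-0.001],"spin":0},{"offset":[0,0,-0.0015],"spin":0},{"offset":[0,0,-0.0015],"spin":0},{"offset":[0,0,-0.0015],"spin":0},{"offset":[0,0,-0.0015],"spin":0},{"offset":[0,0,-0.0015],"spin":0}]'
```

```text
clock: 4.38
eef_pos: [627.7, 188.9, 55.2]
eef_rot: [3.141, 0.002, 2.992]
wrist_force: [-4.5, -1.7, 10.9]
finger_gap: 0.9
```

```bash
python3 -m crank '[{"offset":[0,0,0.02],"spin":0},{"offset":[-0.005,-0.033,0.025],"spin":0},{"offset":[-0.01,-0.0655,0.025],"spin":0},{"offset":[-0.01,-0.0655,0.02],"spin":0},{"offset":[-0.01,-0.0655,0.01],"spin":0},{"offset":[-0.01,-0.0655,0.004],"spin":0},{"offset":[-0.01,-0.0655,0.0015],"spin":0},{"offset":[-0.01,-0.0655,0.0005],"spin":0}]'
python3 -m crank '[{"offset":[0,0,-0.0005],"spin":0},{"offset":[0,0,-0.001],"spin":0},{"offset":[0,0,-0.001],"spin":0},{"offset":[0,0,-0.0015],"spin":0},{"offset":[0,0,-0.0015],"spin":0},{"offset":[0,0,-0.0015],"spin":0},{"offset":[0,0,-0.0015],"spin":0},{"offset":[0,0,-0.0015],"spin":0}]'
```

```text
clock: 5.05
eef_pos: [617.3, 124.0, 55.3]
eef_rot: [3.141, 0.001, 2.993]
wrist_force: [-7.9, -3.3, 12.3]
finger_gap: 0.7
clock: 5.72
eef_pos: [617.3, 124.1, 55.2]
eef_rot: [-3.14, 0.001, 2.994]
wrist_force: [-10.4, -7.8, 20.3]
finger_gap: 0.5
```

```bash
python3 -m crank '[{"offset":[0,0,0.02],"spin":0},{"offset":[-0.005,-0.033,0.025],"spin":0},{"offset":[-0.0095,-0.0655,0.025],"spin":0},{"offset":[-0.0095,-0.0655,0.02],"spin":0},{"offset":[-0.0095,-0.0655,0.01],"spin":0},{"offset":[-0.0095,-0.0655,0.004],"spin":0},{"offset":[-0.0095,-0.0655,0.0015],"spin":0},{"offset":[-0.0095,-0.0655,0],"spin":0}]'
```

```text
clock: 6.38
eef_pos: [607.3, 59.8, 55.2]
eef_rot: [-3.14, -0.001, 2.996]
wrist_force: [-14.9, -2.5, 24.9]
finger_gap: 0.6
```

```bash
python3 -m crank '[{"offset":[0,0,0.03],"spin":0},{"offset":[0,0,0.06],"spin":-7},{"offset":[-0.01,0.02,0.09],"spin":-14},{"offset":[-0.022,0.045,0.1],"spin":-21},{"offset":[-0.035,0.075,0.1],"spin":-28},{"offset":[-0.05,0.105,0.1],"spin":-35},{"offset":[-0.065,0.135,0.1],"spin":-42},{"offset":[-0.0776,0.1605,0.1],"spin":-49}]' 0.5
python3 -m crank '[{"offset":[0,0,0],"spin":-7},{"offset":[0,0,0],"spin":-14},{"offset":[0,0,0],"spin":-21},{"offset":[0,0,0],"spin":-28},{"offset":[0,0,0],"spin":-35},{"offset":[0,0,0],"spin":-41},{"offset":[0,0,0],"spin":-41},{"offset":[0,0,0],"spin":-41}]'
```

```text
clock: 7.05
eef_pos: [528.2, 223.2, 154.7]
eef_rot: [-3.139, -0.002, 2.137]
wrist_force: [0.2, 0.1, -0.1]
finger_gap: 46.7
clock: 7.72
eef_pos: [527.9, 224.1, 154.2]
eef_rot: [-3.139, -0.001, 1.426]
wrist_force: [0.8, 0.5, -0.1]
finger_gap: 46.9
```

```bash
python3 -m crank '[{"offset":[0,0,-0.03],"spin":0},{"offset":[0,0,-0.06],"spin":0},{"offset":[0,0,-0.09],"spin":0},{"offset":[0,0,-0.115],"spin":0},{"offset":[0,0,-0.13],"spin":0},{"offset":[0,0,-0.138],"spin":0},{"offset":[0,0,-0.138],"spin":0},{"offset":[0,0,-0.138],"spin":0}]'
cat >> h.py <<'E'
def rel(p):
    a=RK[2];d=np.array(p[:2])-RK[:2];return (np.array([[np.cos(a),np.sin(a)],[-np.sin(a),np.cos(a)]])@d).round(1)
E
python3 - <<'E'
from h import *
s=manip.read_state();print(rel(s["eef_pos"]))
print("dir -y rack", (W(0,-100)-W(0,0)))
E
```

```text
clock: 8.38
eef_pos: [528.1, 224.4, 16.6]
eef_rot: [-3.139, -0.001, 1.428]
wrist_force: [0.2, -0.2, 0.9]
finger_gap: 46.7
[-137.1  185.9]
dir -y rack [-14.5 -98.9]
```

```bash
python3 -m crank '[{"offset":[-0.001,-0.008,0],"spin":0},{"offset":[-0.002,-0.014,0],"spin":0},{"offset":[-0.0029,-0.02,0],"spin":0},{"offset":[-0.0038,-0.026,0],"spin":0},{"offset":[-0.0046,-0.032,0],"spin":0},{"offset":[-0.0055,-0.038,0],"spin":0},{"offset":[-0.0064,-0.044,0],"spin":0},{"offset":[-0.0073,-0.05,0],"spin":0}]'
python3 - <<'E'
from h import *
s=manip.read_state();print(rel(s["eef_pos"]))
c=manip.camera("scene");k,g=fit([c],[*W(-135,100),-.14],CART,5);print(rel(k),k[2]-RK[2],g)
c=manip.camera("top");k,g=fit([c],[*W(-135,100),-.14],CART,5);print(rel(k),k[2]-RK[2],g)
save(c,"t3.png");cv2.imwrite("pics/t3c.png",cv2.resize(cv2.imread("pics/t3.png")[130:230,170:330],None,fx=5,fy=5,interpolation=cv2.INTER_CUBIC))
E
```

```text
clock: 9.05
eef_pos: [520.9, 173.9, 16.9]
eef_rot: [-3.139, -0.002, 1.427]
wrist_force: [0.2, 2.9, 2.2]
finger_gap: 46.8
[-136.9  134.9]
[-138.3  100.7] 0.00652855898098087 0.6993346807987849
[-133.4  101.2] 0.05842498285322359 0.4570465449928675
```

View pics/t3c.png

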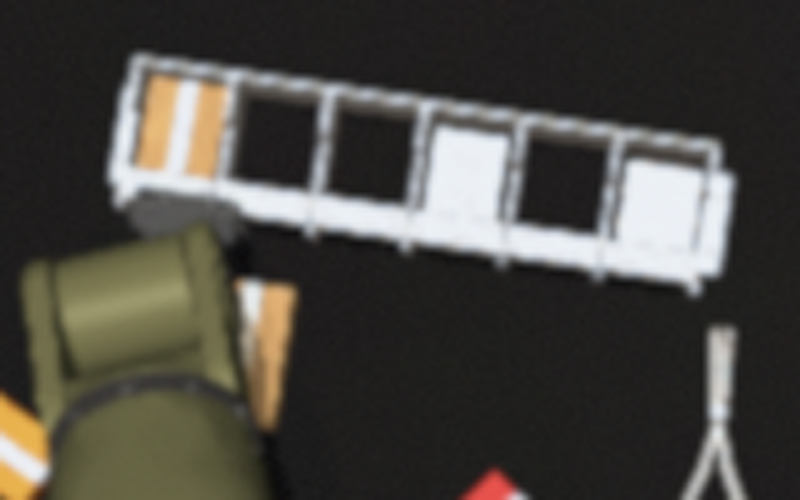

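The carton is moving squarely with the fingers; its right part shows at crop (270,350). I continue.

```bash
python3 -m crank '[{"offset":[-0.0009,-0.006,0],"spin":0},{"offset":[-0.0018,-0.012,0],"spin":0},{"offset":[-0.0026,-0.018,0],"spin":0},{"offset":[-0.0035,-0.024,0],"spin":0},{"offset":[-0.0044,-0.03,0],"spin":0},{"offset":[-0.0053,-0.036,0],"spin":0},{"offset":[-0.0062,-0.042,0],"spin":0},{"offset":[-0.007,-0.048,0],"spin":0}]'
python3 -m crank '[{"offset":[-0.0007,-0.005,0],"spin":0},{"offset":[-0.0013,-0.009,0],"spin":0},{"offset":[-0.0018,-0.012,0],"spin":0},{"offset":[-0.0022,-0.015,0],"spin":0},{"offset":[-0.0026,-0.0175,0],"spin":0},{"offset":[-0.0026,-0.018,0],"spin":0},{"offset":[-0.0026,-0.018,0],"spin":0},{"offset":[-0.0026,-0.018,0],"spin":0}]'
python3 - <<'E'
from h import *
s=manip.read_state();print(rel(s["eef_pos"]))
E
```

```text
clock: 9.82
eef_pos: [513.4, 124.7, 16.5]
eef_rot: [-3.138, -0.001, 1.427]
wrist_force: [0.6, 2.8, -0.4]
finger_gap: 46.9
clock: 10.48
eef_pos: [510.7, 106.7, 16.4]
eef_rot: [-3.138, -0.0, 1.427]
wrist_force: [0.5, -0.7, -0.1]
finger_gap: 47.2
[-137.2   66.9]
```

```bash
python3 -m crank '[{"offset":[0.001,0.008,0],"spin":0},{"offset":[0.003,0.02,0],"spin":0},{"offset":[0.003,0.025,0.03],"spin":0},{"offset":[0.003,0.025,0.065],"spin":0},{"offset":[0.003,0.025,0.095],"spin":7},{"offset":[-0.02,0.01,0.11],"spin":14},{"offset":[-0.05,-0.005,0.11],"spin":21},{"offset":[-0.079,-0.022,0.11],"spin":28}]' 0.24
python3 -m crank '[{"offset":[0,0,0],"spin":7},{"offset":[0,0,0],"spin":14},{"offset":[0,0,0],"spin":21},{"offset":[0,0,0],"spin":28},{"offset":[0,0,0],"spin":35},{"offset":[0,0,0],"spin":42},{"offset":[0,0,0],"spin":49},{"offset":[0,0,0],"spin":56}]'
python3 - <<'E'
from h import *
s=manip.read_state();print(s["eef_pos"],s["eef_rot"],rel(s["eef_pos"]))
t=manip.camera("top");k,g=fit([t],[*W(-137,32),-.14],CART,5);print(rel(k),k[2]-RK[2],g)
c=manip.camera("scene");k,g=fit([c],[*W(-137,32),-.14],CART,5);print(rel(k),k[2]-RK[2],g)
for c,n,b in((t,"t4",(130,230,170,330)),(c,"s4",(100,280,220,420))):
    save(c,n+".png");cv2.imwrite("pics/%sc.png"%n,cv2.resize(cv2.imread("pics/%s.png"%n)[b[0]:b[1],b[2]:b[3]],None,fx=4,fy=4,interpolation=cv2.INTER_CUBIC)[:600])
E
```

```text
clock: 11.15
eef_pos: [431.1, 85.4, 127.1]
eef_rot: [-3.14, -0.0, 1.923]
wrist_force: [0.1, -0.7, -0.1]
finger_gap: 22.9
clock: 11.82
eef_pos: [431.3, 86.4, 127.2]
eef_rot: [-3.14, -0.0, 2.907]
wrist_force: [-0.1, 0.2, -1.3]
finger_gap: 23.1
[431.28951128  86.37222704 127.21240208] [-3.13988243e+00 -5.16580455e-06  2.90696893e+00] [-212.8   35.3]
[-136.8   33.1] -0.04201378133288941 0.6865740900645262
[-138.2   32.3] 0.004809138972004967 0.7888256760460612
```

View pics/t4c.png

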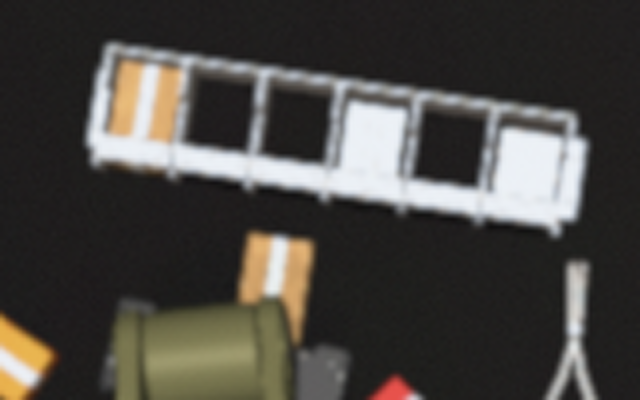

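The top crop shows the carton's front end (245–315, 237) heading squarely into the third bay (dividers at 250 and 325, with the rack tilt bringing it to centre). I go down behind it.

```bash
python3 -m crank '[{"offset":[0,-0.002,-0.02],"spin":5.1},{"offset":[0,-0.002,-0.05],"spin":5.1},{"offset":[0,-0.002,-0.08],"spin":5.1},{"offset":[0,-0.0025,-0.1],"spin":5.1},{"offset":[0,-0.0025,-0.11],"spin":5.1},{"offset":[0,-0.0025,-0.11],"spin":5.1},{"offset":[0,-0.0025,-0.11],"spin":5.1},{"offset":[0,-0.0025,-0.11],"spin":5.1}]'
python3 - <<'E'
from h import *
s=manip.read_state();print(rel(s["eef_pos"]),W(100,0)-W(0,0))
E
```

```text
clock: 12.58
eef_pos: [432.1, 84.0, 18.4]
eef_rot: [-3.14, 0.002, 2.991]
wrist_force: [0.2, -0.3, -0.1]
finger_gap: 22.3
[-211.7   33.1] [ 98.9 -14.5]
```

```bash
python3 -m crank '[{"offset":[0.008,-0.0012,0],"spin":0},{"offset":[0.014,-0.002,0],"spin":0},{"offset":[0.02,-0.0029,0],"spin":0},{"offset":[0.026,-0.0038,0],"spin":0},{"offset":[0.032,-0.0047,0],"spin":0},{"offset":[0.038,-0.0056,0],"spin":0},{"offset":[0.044,-0.0065,0],"spin":0},{"offset":[0.05,-0.0073,0],"spin":0}]'
python3 - <<'E'
from h import *
s=manip.read_state();p=rel(s["eef_pos"]);print(p)
t=manip.camera("top");c=manip.camera("scene")
save(t,"t5.png");save(c,"s5.png")
a=cv2.imread("pics/t5.png")[140:230,180:330];b=cv2.imread("pics/s5.png")[150:260,260:400]
a=cv2.resize(a,(500,300),interpolation=cv2.INTER_CUBIC);b=cv2.resize(b,(500,300*500*110//140//300),interpolation=cv2.INTER_CUBIC)
cv2.imwrite("pics/m5.png",np.vstack([a,b])[:600] if 0 else cv2.resize(b,(760,597)))
cv2.imwrite("pics/t5c.png",a)
E
```

```text
clock: 13.25
eef_pos: [482.6, 76.6, 18.3]
eef_rot: [-3.14, 0.001, 2.991]
wrist_force: [-2.7, 1.1, 2.8]
finger_gap: 22.5
[-160.6   33.1]
```

View pics/m5.png

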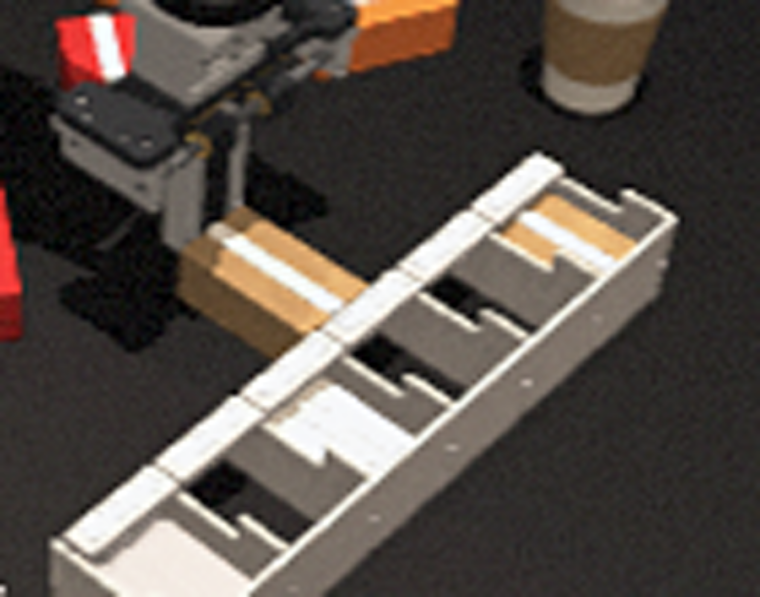

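The carton is entering under rail 3, square and centred. I continue and watch the force.

```bash
python3 -m crank '[{"offset":[0.005,-0.0007,0],"spin":0},{"offset":[0.01,-0.0015,0],"spin":0},{"offset":[0.015,-0.0022,0],"spin":0},{"offset":[0.02,-0.0029,0],"spin":0},{"offset":[0.025,-0.0037,0],"spin":0},{"offset":[0.03,-0.0044,0],"spin":0},{"offset":[0.035,-0.0051,0],"spin":0},{"offset":[0.04,-0.0059,0],"spin":0}]'
python3 - <<'E'
from h import *
s=manip.read_state();p=rel(s["eef_pos"]);print(p)
E
```

```text
clock: 14.02
eef_pos: [523.6, 70.6, 18.3]
eef_rot: [-3.14, 0.003, 2.991]
wrist_force: [-1.2, 0.4, -1.2]
finger_gap: 22.6
[-119.2   33.1]
```

```bash
python3 -m crank '[{"offset":[0.006,-0.0009,0],"spin":0},{"offset":[0.012,-0.0018,0],"spin":0},{"offset":[0.018,-0.0026,0],"spin":0},{"offset":[0.024,-0.0035,0],"spin":0},{"offset":[0.03,-0.0044,0],"spin":0},{"offset":[0.036,-0.0053,0],"spin":0},{"offset":[0.042,-0.0062,0],"spin":0},{"offset":[0.047,-0.0069,0],"spin":0}]'
python3 -m crank '[{"offset":[0.002,-0.0003,0],"spin":0},{"offset":[0.004,-0.0006,0],"spin":0},{"offset":[0.006,-0.0009,0],"spin":0},{"offset":[0.008,-0.0012,0],"spin":0},{"offset":[0.009,-0.0013,0],"spin":0},{"offset":[0.01,-0.0015,0],"spin":0},{"offset":[0.011,-0.0016,0],"spin":0},{"offset":[0.011,-0.0016,0],"spin":0}]'
python3 - <<'E'
from h import *
s=manip.read_state();p=rel(s["eef_pos"]);print(p)
E
```

```text
clock: 14.68
eef_pos: [571.3, 63.5, 18.3]
eef_rot: [-3.14, 0.003, 2.991]
wrist_force: [-3.0, 0.1, 1.3]
finger_gap: 22.7
clock: 15.35
eef_pos: [582.5, 61.9, 18.3]
eef_rot: [-3.14, 0.003, 2.991]
wrist_force: [0.5, -0.7, -0.5]
finger_gap: 22.5
[-59.7  33.1]
```

```bash
python3 -m crank '[{"offset":[0.0005,-0.0001,0],"spin":0},{"offset":[0.001,-0.0001,0],"spin":0},{"offset":[0.0015,-0.0002,0],"spin":0},{"offset":[0.002,-0.0003,0],"spin":0},{"offset":[0.0025,-0.0004,0],"spin":0},{"offset":[0.003,-0.0004,0],"spin":0},{"offset":[0.003,-0.0004,0],"spin":0},{"offset":[0.003,-0.0004,0],"spin":0}]'
```

```text
clock: 16.02
eef_pos: [582.8, 61.9, 18.4]
eef_rot: [-3.14, -0.004, 2.991]
wrist_force: [-24.2, 2.0, 17.9]
finger_gap: 22.8
```

```bash
python3 -m crank '[{"offset":[-0.005,0.0007,0],"spin":0},{"offset":[-0.02,0.003,0],"spin":0},{"offset":[-0.05,0.007,0],"spin":0},{"offset":[-0.07,0.01,0.02],"spin":0},{"offset":[-0.09,0.013,0.06],"spin":0},{"offset":[-0.12,0.017,0.1],"spin":0},{"offset":[-0.16,0.023,0.135],"spin":0},{"offset":[-0.19,0.027,0.17],"spin":0}]'
python3 - <<'E'
from h import *
t=manip.camera("top");c=manip.camera("scene")
save(t,"t6.png");save(c,"s6.png")
a=cv2.resize(cv2.imread("pics/t6.png")[145:215,180:330],None,fx=5,fy=4.2,interpolation=cv2.INTER_CUBIC)
b=cv2.resize(cv2.imread("pics/s6.png")[175:262,280:400],(750,300),interpolation=cv2.INTER_CUBIC)
cv2.imwrite("pics/m6.png",np.vstack([a,b]))
E
```

```text
clock: 16.68
eef_pos: [409.9, 86.3, 169.1]
eef_rot: [-3.14, -0.003, 2.991]
wrist_force: [1.0, -0.2, -0.0]
finger_gap: 22.4
```

View pics/m6.png

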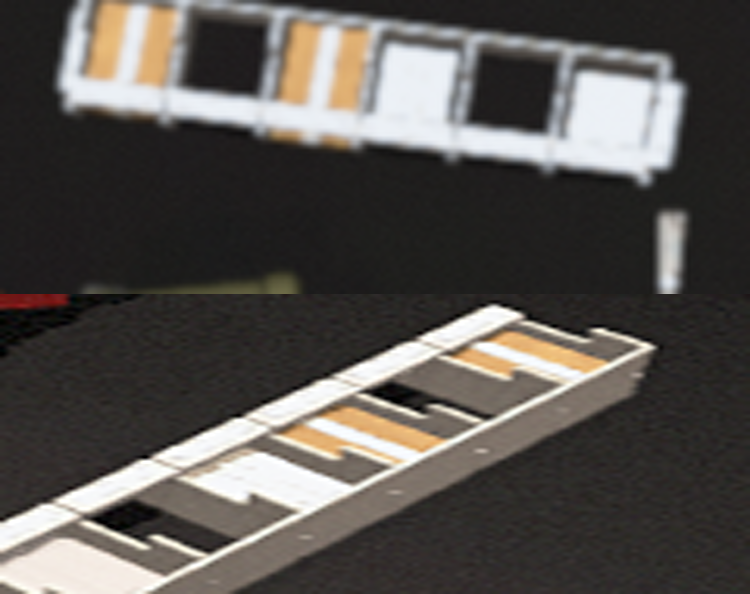

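```bash
python3 - <<'E'
from h import *
t=manip.camera("top")
r,f=fitrack([t],RK);print(r.round(3),f)
im=np.array(t["pixels"]).astype(np.float32)
def prof(ys,xs,z):
    o=[]
    for x in xs:
        P=np.array([proj(t,T(r,[(x,y,z)])[0]) for y in ys],np.float32)
        o.append(cv2.remap(im,P[:,:1],P[:,1:],cv2.INTER_LINEAR)[:,0].mean(0))
    return np.array(o)
xs=np.arange(-70,-36,2)
print("brown z38 R,B per x")
A=prof(np.r_[15:25,42:52],xs,38)
for x,v in zip(xs,A): print(x,v.round().astype(int))
xb=np.arange(30,58,2)
for x,v in zip(xb,prof(np.r_[15:25,42:52],xb,38)): print(x,v.round().astype(int))
E
```

```text
[ 6.37462e+02  2.14690e+01 -1.47000e-01] 0.569990379028662
brown z38 R,B per x
-70 [30 28 28]
-68 [30 28 28]
-66 [30 29 29]
-64 [30 28 28]
-62 [31 28 28]
-60 [34 30 29]
-58 [42 36 32]
-56 [61 51 40]
-54 [91 74 55]
-52 [123 101  75]
-50 [155 128  96]
-48 [171 147 119]
-46 [184 165 146]
-44 [197 189 184]
-42 [211 211 213]
-40 [224 227 232]
-38 [230 235 240]
30 [225 185 135]
32 [225 185 135]
34 [225 185 135]
36 [224 183 134]
38 [219 179 132]
40 [207 170 128]
42 [188 159 126]
44 [168 149 129]
46 [163 155 147]
48 [165 165 166]
50 [161 164 168]
52 [146 150 154]
54 [110 113 117]
56 [76 77 79]
```

```bash
python3 - <<'E'
from h import *
t=manip.camera("top");c=manip.camera("scene")
R=np.array([636.7,20.5,-.146])
def prof(cm,ys,xs,z):
    im=np.array(cm["pixels"]).astype(np.float32).mean(2);o=[]
    for x in xs:
        P=np.array([proj(cm,T(R,[(x,y,z)])[0]) for y in ys],np.float32)
        o.append(cv2.remap(im,P[:,:1],P[:,1:],cv2.INTER_LINEAR).mean())
    return np.array(o)
for n,cm in(("top",t),("scene",c)):
  for y0 in(99,33,-99):
    ys=np.arange(y0-18,y0+19,2)
    if y0==33: ys=np.r_[15:25,42:52]
    xs=np.arange(-56,-12,2);print(n,y0,"rail z55 from -56",prof(cm,ys,xs,55).round().astype(int))
    xs=np.arange(34,62,2);print("    back z45 from 34",prof(cm,ys,xs,45).round().astype(int))
xs=np.arange(-62,-38,2)
print("divider tops z45 from -62",[prof(t,np.arange(y-1.,y+2),xs,45).round().astype(int).tolist() for y in(132,66,0,-66)])
print("stock_a near from -70",prof(t,np.r_[150:158,174:182],np.arange(-70,-36,2),38).round().astype(int))
print("stock_a/carton scene, back x z38 from 24",[prof(c,np.r_[y-18:y-10,y+10:y+18],np.arange(24,54,2),38).round().astype(int).tolist() for y in(165,33)])
E
```

```text
top 99 rail z55 from -56 [ 26  25  32  57  98 147 191 219 233 237 239 239 237 231 214 184 137  91
  54  36  31  30]
    back z45 from 34 [ 37  48  61  73  90 110 136 157 159 142 107  72  43  33]
top 33 rail z55 from -56 [ 65  90 118 140 159 182 206 223 234 237 239 239 238 235 227 213 195 185
 179 178 178 179]
    back z45 from 34 [180 178 173 165 154 147 157 166 164 141 103  68  39  33]
top -99 rail z55 from -56 [ 26  25  34  64 107 157 197 223 234 238 239 239 237 230 212 178 131  85
  51  34  31  30]
    back z45 from 34 [ 36  46  59  72  90 113 140 157 158 136 101  66  42  32]
scene 99 rail z55 from -56 [ 39  38  38  34  40  90 177 231 246 248 249 247 243 242 241 220 167 121
 104 100 101 100]
    back z45 from 34 [101 135 203 222 172 125 114 115 116 116 117 118 118 117]
scene 33 rail z55 from -56 [ 42  42  39  35  38  96 184 235 245 249 249 247 244 242 239 210 157 126
 125 146 167 176]
    back z45 from 34 [197 211 233 225 168 121 113 114 116 117 120 119 116 116]
scene -99 rail z55 from -56 [ 46  46  45  42  50 113 201 242 248 248 248 246 243 244 242 208 145 103
  84  77  75  77]
    back z45 from 34 [ 82 141 216 214 150 114 110 112 112 113 113 112 112 112]
divider tops z45 from -62 [[30, 31, 38, 48, 73, 100, 127, 146, 161, 175, 188, 203], [29, 30, 34, 46, 69, 97, 127, 149, 168, 184, 199, 213], [30, 32, 39, 57, 83, 114, 145, 164, 183, 199, 214, 226], [31, 33, 38, 53, 72, 95, 118, 138, 163, 190, 209, 225]]
stock_a near from -70 [ 29  29  29  29  29  29  29  29  35  44  62  84 118 154 193 217 232]
stock_a/carton scene, back x z38 from 24 [[173, 171, 165, 166, 177, 205, 227, 200, 142, 114, 111, 113, 114, 114, 114], [192, 193, 192, 185, 189, 217, 231, 193, 137, 113, 112, 116, 117, 118, 117]]
```

Near-end profile fits "home" to about 1 mm, and the push stalled firmly at 24 N. I do a quick check that the bystanders haven't moved, then hand in.

```bash
python3 - <<'E'
from h import *
a=cv2.imread("pics/top1.png");b=cv2.imread("pics/t6.png")
g=lambda i:cv2.GaussianBlur(i.astype(np.float32).mean(2),(0,0),1.5)
d=abs(g(a)-g(b))
for n,(u0,v0,u1,v1) in dict(bay1=(194,140,214,165),bay4=(253,150,273,178),bay6=(290,158,312,180),cup=(135,158,165,190),holder=(300,193,325,245),red1=(195,228,230,262),red2=(248,222,282,256),or1=(150,200,185,233)).items(): print(n,d[v0:v1,u0:u1].max().round())
s=manip.read_state();print(s["clock"],s["eef_pos"]);manip.sign_off()
E
```

```text
bay1 0.0
bay4 59.0
bay6 0.0
cup 1.0
holder 1.0
red1 136.0
red2 72.0
or1 1.0
16.9333 [411.77291826  86.22493459 167.68053632]
the job is handed in; nothing more can be done
```

The carton is in the third bay from the left and, as far as I can measure, fully home. I handed the job in at 16.9 s of the 67 s.

- **Counting:** I touched rail 1, then 2, then 3 with the shut fingertips. The readings were about 11, 20 and 25 N, and rail 4 was not touched.
- **Pushing:** I slid the brown carton right until it was in front of the third bay, then straight in. It was never gripped or lifted.
- **Home check:** The push stopped firmly at 24 N. The top camera puts the near end within about 1–1.5 mm of home, and the carton looks parallel in the bay.
- **Disagreement:** The fingertip stopped at x = -59.5 in the rack's frame, where about -57 was expected. That is roughly the size of the calibration error. There was also about 18 N upward at the final stop, which I put down to friction on the carton's end and did not check further.
- **Bystanders:** Comparing the first and last top pictures, bays 1 and 6, the cup, the needle holder and one orange carton have not changed.
    - **Pictures differ:** Bay 4 and the two red cartons showed differences. I put these down to the new carton beside bay 4 and the arm in view over the red cartons, but did not confirm it.
    - **Not checked:** I did not compare the second orange carton, the bowl or the forceps.

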